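Stow the dapping set under the divider flap

TASK

Put the dapping set away in the wooden two-tier case: lift the case's divider flap by its front edge all the way up to its stop, and, reaching in under the leaning flap, lower the flat steel bench block into its place between the four corner locators on the lower floor. Stack the smaller dapping cube upright on it, centred and square, then fold the divider fully down flat again over both. Set the steel down without dropping it, and leave the other tools on the bench where they lie.

Things in the scene. Friction and masses are not known exactly. Their poses are not given: they have to be found in the camera images.
- case: Two-tier wooden case, 176 (x) x 240 (y) x 92 mm, fixed on the bench, front to the robot, turned up to 0.2 rad. Origin: centre of its underside; x to its back, y left, z up. Walls 8 mm, floor top at z = 6 mm. Sides and back 92 mm high, front only 34 mm. Four 15 mm thick punches lie fixed on the floor, beyond 68 mm left and right of the middle; 6 mm ledges at both sides carry the closed flap.
- slot (a point): Middle of the top of the case's low front wall, 34 mm above the bench, 84 mm in front of the case's middle; axes as the case. Between it and the closed flap a slot 37 mm high and 206 mm wide is open: fingertips go in here from the front, tilted, to hook the flap from below.
- pocket (a point): Centre of the bench block's place, on top of the lower floor (case middle, 6 mm above the bench); axes as the case. Four L-shaped aluminium corner locators, 8 mm high, 5 mm thick, arms 12 mm long inside, bound a square of 65 x 65 mm, parallel to the case; the middle 41 mm of each side is open for the fingers.
- flap (a joint): Opening of the divider flap, rad: 0 = flat on its ledges (closed), 1.047 = at its stop. Hinged at the back along y; its front edge rises. Friction hinges hold it at any angle; 1 to 5 N at the front edge move it. May start up to 0.1 ajar. At its stop it still leans over the pocket, its edge above the pocket's middle: reach in with the tool leaning to the robot, 20 to 40 degrees from vertical.
- flap_edge (a point): Middle of the flap's lower front edge (moves with it). Closed, it is 82 mm in front of the case's middle and 71 mm above the bench. Flap 7 mm thick (9 mm at the rounded front edge), 218 mm wide, reaching 156 mm from the hinge axis. Closed, its top is 78 mm above the bench (80 at the front edge), below the case's 92 mm rim.
- flap_hinge (a point): Middle of the flap's hinge axis: 74 mm behind the case's middle, 80 mm above the bench. The flap's underside lies 9 mm below the axis when closed.
- bench_block: Plain flat steel block, 60 x 60 x 19 mm, 0.42 to 0.65 kg, lying on the bench. Origin: centre of its underside; x and y along its sides, z up.
- dapping_block: Steel dapping cube, 42 x 42 x 42 mm, with round hollows in its faces, 0.4 to 0.63 kg, standing on the bench. Origin: centre of its underside; x and y along its sides, z up. Stacked, its origin is 19 mm above that of the bench block.
- graver: Bystander: graver with a mushroom wooden handle, 26 x 124 x 22 mm, lying on the bench in front of the case. Origin: centre of its underside.
- rouge_bar: Bystander: red and cream bar of polishing rouge, 35 x 87 x 27 mm, on the bench at the left, in front of the hammer. Origin: centre of its underside.
- pliers: Bystander: pliers with dark blue grips, 44 x 133 x 11 mm, lying in front of the case. Origin: centre of its underside.

How it is judged:
By the outcome, as a careful person would: the job done as asked, in the order asked, and still so for the second after the job is handed in, with the robot touching nothing.
It also fails if it takes over 72 s, if anything falls off the work surface, if the arm or the gripper's body presses on something with over 40 N, if the wrist force passes 120 N, or if a joint passes its speed limit or range.

ROBOT

A 7-joint arm with a two-finger parallel gripper is mounted at the origin on a cart in front of the work surface, level with it; the furniture and walls round the work are solid. World frame = base frame: x ahead of the robot, y to its left, z up, the work surface at z = 0. Lengths are in m, angles in rad, forces in N, time in s.
With the tool pointing down it reaches from about 0.375 to 0.925 m from the base axis. Payload 3.1 kg.
Tool frame: the origin (TCP) lies at the very end of the fingers, on their centre line; the grasp point (between the pads) lies 19 mm behind it; z points along the fingers, y is the line along which they close (so a half turn about z gives the same grasp; the last joint's range is limited). The gripper opens to 85 mm and grips with 20 to 120 N. Pads are 22 mm wide; open, the fingers measure 114 mm over their backs; the gripper's body (76 mm by 85 mm) begins 54 mm behind the grasp point. The pads swing forward as they close: fully open they stand 13 mm farther back than shut.
Start: joints at [-1.247, 0.383, 0.044, 1.598, -0.018, 1.161, -0.05], TCP at [0.266, 0.593, 0.231] pointing down, gripper open.
Joint ranges: [-2.61, 2.61], [-0.41, 2.15], [-1.48, 1.57], [0, 2.5], [-1.57, 4.71], [0.05, 1.97], [-2.85, 2.85]. Speed limits (rad/s): [2.79, 2.79, 3.14, 3.14, 3.14, 3.14, 3.14].

INTERFACE

Orientations are given as a unit quaternion [w, x, y, z].
In Python, from plant import env, grip, grab_frame, status gives the robot as it stands. Calls block until the motion is done:
- env.movep(position, orientation): joint-space move of the TCP to a pose.
- env.line_to(position, attitude=None, velocity=0.15, f_stop=None): straight line of the TCP; attitude=None keeps the orientation; velocity is the mean speed in m/s. With f_stop (N) it stops when the force on the tool has changed by that much, and returns True; else False.
- env.movej(angles): joint-space move.
- grip(opening, grip_force=None): finger opening in m; grip_force is the grip in N (None keeps the last); returns when the fingers have stopped.
- env.hold(seconds).
- env.ik(position, orientation): joint angles nearest the present ones, or None.
- grab_frame(name): name is "scene" or "top"; returns a dict with "color" (420x560x3 uint8, red, green, blue), "range_z" (420x560 float32, m along the optical axis (not along the pixel's ray), 0 where there is no reading), "K" (3x3 intrinsics, pixels), "rvec" (rotation vector, rad) and "tvec" (3), from world to camera coordinates, as OpenCV has them. Camera axes: x right, y down, z forward; pixel columns grow to the right and rows downward; lengths in m; the calibration is good to about 2 mm. A picture is of the moment at which its call begins.
A pose or a line that the arm cannot do raises env.Unreachable and nothing moves.
- env.close_job(): hands the job in; it is judged then, once.
Readings, each from a call of its own:
- status.read_time_s(): time.
- status.read_joints(): joint angles.
- status.read_joint_velocities(): joint speeds.
- status.read_joint_torque(): joint torques, N m.
- status.read_eef_pos(): TCP position.
- status.read_ee_rot(): TCP orientation.
- status.read_contact_force(): force on the tool from outside, world axes, zero at the start.
- status.read_ft_torque(): the same for the moment, N m.
- status.read_width(): finger opening in m.
- status.read_grasp_force(): force on a finger pad.
Only numpy, scipy, OpenCV 4.12 (cv2) and the standard library are available. Lean on these libraries where they do the work, as an engineer would, in place of code of your own. Each camera call takes 0.05 s, during which the arm holds its last target. There are 200 camera calls.

## Working session

There is one attempt and no reset: what is moved stays moved. The work goes in short steps, each a Python script; the robot and the scene stay as the last script left them, time stands still between calls to the robot, and variables do not carry over. Pictures are saved under pics/ and viewed, at most 10 in all, crops included, and the job is handed in when it is done.

```bash
ls; mkdir -p pics; python3 - <<'E'
from plant import env, grip, grab_frame, status
import cv2, numpy as np
for n in ("scene","top"):
    f=grab_frame(n); np.savez(f"{n}0.npz",**f)
    cv2.imwrite(f"pics/{n}0.png",f["color"][:,:,::-1])
    R=cv2.Rodrigues(f["rvec"])[0]; print(n,"cam",-R.T@f["tvec"].ravel(), R[2], f["K"].ravel())
print(status.read_time_s(),status.read_ee_rot(),status.read_eef_pos())
E
```

```text
pics
scene cam [ 0.13288592 -0.41741424  0.62872616] [ 0.56140027  0.5137882  -0.64873062] [388.84486376   0.         280.55754486   0.         388.84486376
 211.03462696   0.           0.           1.        ]
top cam [ 0.41668983 -0.0108789   0.95488418] [ 0.20405266 -0.00319039 -0.97895472] [394.81982412   0.         286.92988535   0.         394.81982412
 207.28084383   0.           0.           1.        ]
0.1 [-1.85029015e-04  2.09307090e-01  9.77849201e-01 -1.20346872e-03] [0.26577363 0.59223117 0.22997306]
```

View pics/scene0.png

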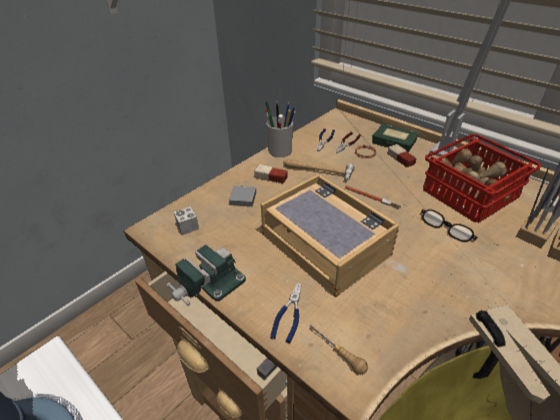

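View pics/top0.png

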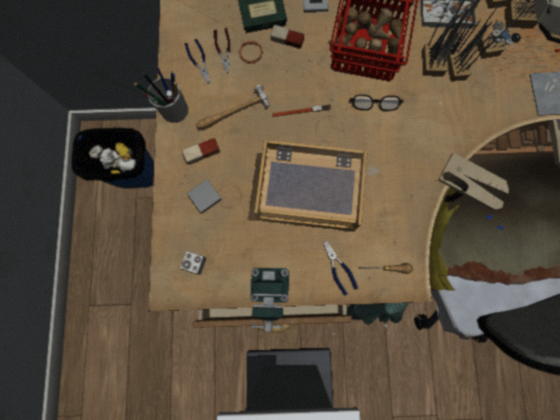

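The scene view shows the case at about (328,225), the steel plate at (243,195) and the cube at (186,220). In the top view they are at (312,185), (204,195) and (192,262), with the vise at (270,285) and the pliers and graver in front of the case. Next I'll localise them from the depth data.

```bash
cat > vis.py <<'E'
import numpy as np, cv2
def cloud(f):
    K=f["K"];R=cv2.Rodrigues(f["rvec"])[0];t=f["tvec"].ravel()
    z=f["range_z"];v,u=np.indices(z.shape)
    c=np.stack([(u-K[0,2])*z/K[0,0],(v-K[1,2])*z/K[1,1],z],-1)
    w=(c-t)@R; w[z<=0]=np.nan
    return w
def proj(f,P):
    return cv2.projectPoints(np.asarray(P,float).reshape(-1,1,3),f["rvec"],f["tvec"],f["K"],None)[0].reshape(-1,2)
E
python3 - <<'E'
from vis import *
for n in("top","scene"):
    f=np.load(n+"0.npz");w=cloud(f)
    px={"top":{"plate":(204,195),"cube":(192,262),"bench":(400,200),"flap":(312,185)},"scene":{"plate":(243,195),"cube":(186,214),"bench":(400,240),"flap":(320,220)}}[n]
    for k,(u,v) in px.items():
        p=w[v-3:v+4,u-3:u+4].reshape(-1,3);print(n,k,np.nanmean(p,0).round(4),np.nanstd(p[:,2]).round(4))
    z=w[...,2]
    for k,lo,hi in(("plate",.012,.026),("cube",.034,.05),("rim",.087,.1)):
        u,v=px["flap" if k=="rim" else k]
        r=90 if k=="rim" else 25
        m=np.zeros(z.shape,bool);m[v-r:v+r,u-r:u+r]=1
        m&=(z>lo)&(z<hi)
        if k=="rim": m&=(np.hypot(w[...,0]-.5,w[...,1])<.25)
        P=w[m];
        rect=cv2.minAreaRect(P[:,:2].astype(np.float32)*1000);print(n,k,len(P),"medz",np.median(P[:,2]).round(4),"mean",P.mean(0).round(4),rect)
    m=(abs(w[...,0]-.5)<.15)&(abs(w[...,1]+.05)<.15)
    print(np.histogram(z[m],np.arange(-.005,.12,.005)))
E
```

```text
top plate [0.6494 0.1872 0.0189] 0.0019
top cube [0.4862 0.2085 0.042 ] 0.0016
top bench [ 6.245e-01 -2.946e-01 -3.000e-04] 0.0017
top flap [ 0.6494 -0.073   0.0789] 0.0016
top plate 603 medz 0.0187 mean [0.6476 0.1891 0.0187] ((648.72509765625, 189.79483032226562), (61.1439208984375, 59.886714935302734), 34.59871292114258)
top cube 348 medz 0.0421 mean [0.4861 0.2103 0.0419] ((486.5289001464844, 211.30337524414062), (43.036376953125, 41.39979553222656), 69.9963607788086)
top rim 535 medz 0.0911 mean [ 0.6606 -0.0467  0.0911] ((654.375244140625, -69.47189331054688), (240.03213500976562, 172.96315002441406), 81.20572662353516)
(array([4458, 4273,  649,  501,   86,   49,   46,  279,   50,   49,   79,
         76,   35,   81,  135,  116, 2958,  969,   84,  186,    5,    0,
          0,    0]), array([-0.005,  0.   ,  0.005,  0.01 ,  0.015,  0.02 ,  0.025,  0.03 ,
        0.035,  0.04 ,  0.045,  0.05 ,  0.055,  0.06 ,  0.065,  0.07 ,
        0.075,  0.08 ,  0.085,  0.09 ,  0.095,  0.1  ,  0.105,  0.11 ,
        0.115]))
scene plate [0.6465 0.1818 0.0168] 0.001
scene cube [0.4905 0.2081 0
[... 270 characters left out ...]
250 medz 0.0396 mean [0.4856 0.2063 0.0393] ((487.12298583984375, 209.1273193359375), (44.67087936401367, 42.24761962890625), 70.72112274169922)
scene rim 439 medz 0.0895 mean [ 0.6498 -0.0698  0.0895] ((654.8829956054688, -70.59335327148438), (242.10897827148438, 172.2957305908203), 81.3526840209961)
(array([8768, 1395, 1206,  403,  262,  241,  288,  431,  150,  160,  183,
        179,  151,  266,  190,  368, 3303,  151,  198,   98,    0,    0,
          0,    0]), array([-0.005,  0.   ,  0.005,  0.01 ,  0.015,  0.02 ,  0.025,  0.03 ,
        0.035,  0.04 ,  0.045,  0.05 ,  0.055,  0.06 ,  0.065,  0.07 ,
        0.075,  0.08 ,  0.085,  0.09 ,  0.095,  0.1  ,  0.105,  0.11 ,
        0.115]))
```

```bash
cat > hlp.py <<'E'
import numpy as np
from scipy.spatial.transform import Rotation as Rot
from plant import env, grip, grab_frame, status
C=np.array([.6546,-.0700,0.]);YAW=-.153
def quat(yaw,tilt):
    h=np.array([np.cos(yaw),np.sin(yaw),0]);l=np.array([-h[1],h[0],0]);u=np.array([0,0,1.])
    z=np.sin(tilt)*h-np.cos(tilt)*u
    return Rot.from_matrix(np.stack([np.cross(l,z),l,z],1)).as_quat(scalar_first=True)
def cw(x,y,z):  # case -> world
    return C+Rot.from_euler('z',YAW).apply([x,y,z])
E
python3 - <<'E'
from hlp import *; from vis import *
for n in("top","scene"):
    w=cloud(np.load(n+"0.npz")).reshape(-1,3)
    c=Rot.from_euler('z',-YAW).apply(np.nan_to_num(w)-C)
    m=(c[:,0]>-70)&(abs(c[:,1])<.09)&(c[:,0]>-.07)&(c[:,0]<.05)&(c[:,2]>.065)&(c[:,2]<.11)
    p=c[m];print(n,np.polyfit(p[:,0],p[:,2],1),np.polyfit(p[:,1],p[:,2],1))
d=np.deg2rad
for t in(40,50,55,60,65,70):
    print(t,[None if (j:=env.ik(cw(*P),quat(YAW,d(t)))) is None else j.__array__().round(2) for P in((-.13,0,.06),(-.07,0,.05),(-.02,0,.2))])
for nm,p,yaws in(("plate",(.6487,.1898,.01),(34.6,-55.4)),("cube",(.4865,.2105,.02),(-20,70)),("pocket",cw(0,0,.013),(np.rad2deg(YAW),))):
  for y in yaws:
    for t in(20,30): print(nm,y,t,[None if (j:=env.ik(np.array(p)+[0,0,dz],quat(d(y),d(t)))) is None else np.round(j,2) for dz in(0,.1)])
E
```

```text
top [-0.00459225  0.07879088] [0.00051693 0.0788407 ]
scene [-0.00359711  0.07738929] [-0.00181893  0.0774223 ]
40 [array([ 0.29,  0.28, -0.38,  2.48,  2.48,  0.36, -1.05]), array([ 0.38,  0.39, -0.43,  2.35,  2.4 ,  0.36, -0.9 ]), array([-0.36,  0.11,  0.37,  2.21,  0.46,  0.15,  0.98])]
50 [None, array([-0.19,  0.44,  0.14,  2.45,  2.92,  0.61, -1.57]), array([ 0.17,  0.12, -0.21,  2.3 ,  2.3 ,  0.21, -0.84])]
55 [None, array([-0.37,  0.52,  0.32,  2.49,  2.98,  0.77, -1.73]), array([-0.01,  0.13, -0.02,  2.36,  2.64,  0.34, -1.2 ])]
60 [None, array([ 0.98,  0.96, -1.04,  2.45,  2.77,  1.11, -0.67]), array([-0.84,  0.22,  0.86,  2.43,  3.04,  0.46, -1.69])]
65 [None, array([ 0.32,  0.68, -0.39,  2.48,  2.89,  1.16, -1.31]), array([-0.9 ,  0.32,  0.93,  2.47,  3.09,  0.63, -1.82])]
70 [None, array([ 0.17,  0.74, -0.25,  2.49,  2.92,  1.33, -1.42]), array([-0.88,  0.41,  0.9 ,  2.49,  3.06,  0.8 , -1.87])]
plate 34.6 20 [array([-0.17,  0.57, -0.15,  1.92, -0.09,  0.33,  1.97]), array([-0.36,  0.4 ,  0.08,  1.9 , -0.28,  0.52,  2.1 ])]
plate 34.6 30 [array([ 0.17,  0.61, -0.5 ,  2.02,
[... 451 characters left out ...]
  0.41,  0.63,  0.26])]
cube -20 30 [array([-1.18,  0.45,  0.45,  2.28,  0.92,  0.36, -0.42]), array([-1.07,  0.19,  0.33,  2.25,  0.76,  0.6 , -0.15])]
cube 70 20 [array([ 0.73,  0.87, -1.25,  2.14,  1.01,  0.64,  1.68]), array([ 0.74,  0.5 , -1.23,  2.11,  0.37,  0.63,  2.14])]
cube 70 30 [array([ 0.85,  0.93, -1.26,  2.2 ,  1.04,  0.47,  1.76]), array([ 0.85,  0.5 , -1.22,  2.18,  0.1 ,  0.46,  2.47])]
pocket -8.766254265501596 20 [array([-0.14,  0.53,  0.19,  1.99, -0.17,  0.28,  1.58]), array([-0.44,  0.4 ,  0.54,  1.98, -0.35,  0.49,  1.74])]
pocket -8.766254265501596 30 [array([ 0.16,  0.51, -0.17,  2.1 ,  1.48,  0.15,  0.01]), array([-0.28,  0.33,  0.32,  2.1 , -0.13,  0.22,  1.54])]
```

```bash
cat >> hlp.py <<'E'
d2=np.deg2rad
def tcpA(A,t,y=0): # upper fingertip corner A (case x,z) -> world TCP
    return cw(A[0]-.011*np.cos(t),y,A[1]-.011*np.sin(t))
def arcA(th,r,gap):
    c,s=np.cos(th),np.sin(th)
    return np.array([.074-r*c-(.009+gap)*s,.080+r*s-(.009+gap)*c])
E
python3 - <<'E'
from hlp import *
for y in(0,-.05,.05):
 for t in(40,44,48,52,56):
  T=d2(t);A=np.array([-.068,.055]);ax=np.array([np.sin(T),-np.cos(T)])
  o=[]
  for k in(.06,.04,.02,0): o.append(env.ik(tcpA(A-k*ax,T,y),quat(YAW,T)))
  for th in(.3,.6,.9,1.05): o.append(env.ik(tcpA(arcA(th,.142,0),T,y),quat(YAW,T)))
  print(y,t,["-" if j is None else f"{j[3]:.2f}/{j[5]:.2f}/{j[4]:.1f}" for j in o])
E
```

```text
0 40 ['2.45/0.22/2.5', '2.42/0.28/2.4', '2.39/0.34/2.4', '2.36/0.37/2.4', '2.35/0.20/2.2', '2.29/0.17/1.6', '2.25/0.11/0.8', '2.20/0.14/0.6']
0 44 ['2.49/0.37/2.6', '2.46/0.40/2.6', '2.43/0.44/2.6', '2.40/0.47/2.6', '2.39/0.31/2.4', '2.35/0.19/2.3', '2.26/0.17/1.7', '2.25/0.08/1.5']
0 48 ['-', '-', '2.48/0.53/2.9', '2.44/0.56/2.9', '2.43/0.42/2.7', '2.38/0.30/2.5', '2.32/0.21/2.4', '2.26/0.20/2.1']
0 52 ['-', '-', '2.46/1.01/2.5', '2.47/0.69/3.0', '2.48/0.51/3.0', '2.44/0.39/2.8', '2.35/0.32/2.6', '2.31/0.27/2.5']
0 56 ['-', '-', '-', '2.50/0.83/3.0', '2.45/0.92/2.5', '2.48/0.52/3.0', '2.41/0.41/2.9', '2.35/0.39/2.7']
-0.05 40 ['2.45/0.20/2.8', '2.41/0.26/2.6', '2.38/0.33/2.4', '2.35/0.38/2.4', '2.33/0.25/2.1', '2.30/0.09/1.7', '2.22/0.11/0.7', '2.19/0.12/0.3']
-0.05 44 ['2.46/0.42/2.4', '2.45/0.38/2.8', '2.42/0.42/2.7', '2.39/0.46/2.7', '2.38/0.29/2.6', '2.32/0.21/2.2', '2.26/0.12/1.8', '2.23/0.06/1.5']
-0.05 48 ['-', '-', '2.49/0.55/3.2', '2.44/0.56/3.0', '2.43/0.38/3.0', '2.38/0.27/2.8', '2.31/0.16/2.8', '2.25/0.20/2.2']
-0.05 52 ['-', '-', '2.46/0.90/2.6', '2.48/0.71/3.2', '2.43/0.70/2.5', '2.39/0.53/2.4', '2.35/0.29/2.9', '2.31/0.24/2.9']
-0.05 56 ['-', '-', '-', '2.44/1.03/2.7', '2.45/0.81/2.6', '2.42/0.65/2.5', '2.35/0.53/2.5', '2.31/0.50/2.4']
0.05 40 ['2.43/0.29/2.1', '2.40/0.35/2.2', '2.38/0.37/2.2', '2.35/0.37/2.3', '2.35/0.22/2.0', '2.32/0.12/1.5', '2.24/0.14/0.8', '2.20/0.17/0.6']
0.05 44 ['2.49/0.37/2.4', '2.46/0.40/2.5', '2.42/0.43/2.5', '2.39/0.47/2.5', '2.37/0.36/2.2', '2.33/0.28/2.0', '2.29/0.08/1.8', '2.25/0.07/1.3']
0.05 48 ['-', '2.45/0.94/2.3', '2.47/0.52/2.7', '2.43/0.55/2.7', '2.43/0.41/2.5', '2.37/0.34/2.3', '2.30/0.28/2.0', '2.26/0.25/1.9']
0.05 52 ['-', '-', '2.50/0.65/2.8', '2.46/0.67/2.8', '2.47/0.51/2.7', '2.42/0.41/2.6', '2.35/0.34/2.4', '2.30/0.31/2.3']
0.05 56 ['-', '-', '2.47/1.09/2.5', '2.48/0.79/2.8', '2.49/0.63/2.8', '2.46/0.51/2.7', '2.39/0.42/2.6', '2.35/0.39/2.6']
```

```bash
python3 - <<'E'
from hlp import *; from vis import *
w=np.nan_to_num(cloud(np.load("top0.npz"))).reshape(-1,3)
m=(abs(w[:,0]-.42)<.1)&(abs(w[:,1]-.03)<.07)&(w[:,2]>.025)
print("vise",w[m].min(0).round(3),w[m].max(0).round(3))
T=d2(44);A=np.array([-.072,.054]);ax=np.array([np.sin(T),-np.cos(T)]);q=quat(YAW,T)
grip(0.0,40)
p=tcpA(A-.06*ax,T)
env.movep(p+[0,0,.12],q);print(status.read_time_s(),status.read_eef_pos())
env.line_to(p);env.line_to(tcpA(A,T),velocity=.1,f_stop=10)
print(status.read_time_s(),status.read_eef_pos(),tcpA(A,T),status.read_joints(),status.read_contact_force())
f=grab_frame("scene");cv2.imwrite("pics/s1.png",cv2.resize(f["color"][120:320,200:460,::-1],None,fx=3,fy=3))
E
```

```text
vise [0.328 0.003 0.025] [0.462 0.076 0.083]
3.325 [ 0.53520399 -0.05079536  0.21020058]Traceback (most recent call last):
  File "<stdin>", line 9, in <module>
plant.Unreachable: the arm cannot follow that straight line within its joint ranges
```

```bash
python3 - <<'E'
from hlp import *; from vis import *
T=d2(44);A=np.array([-.072,.054]);ax=np.array([np.sin(T),-np.cos(T)]);q=quat(YAW,T)
print(status.read_joints().round(2))
for k in(.06,.05,.04,.03,0):
    j=env.ik(tcpA(A-k*ax,T),q);print(k,None if j is None else np.round(j,2))
p=tcpA(A-.05*ax,T)
env.movep(p,q)
try: env.line_to(tcpA(A,T),velocity=.1,f_stop=10)
except env.Unreachable as e: print(e)
print(status.read_time_s(),status.read_eef_pos(),tcpA(A,T),status.read_joints().round(2),status.read_contact_force())
f=grab_frame("scene");cv2.imwrite("pics/s1.png",cv2.resize(f["color"][120:320,200:460,::-1],None,fx=3,fy=3))
E
```

```text
[-0.8  -0.21  0.68  2.47  1.35  0.3   0.12]
0.06 [ 0.12  0.21 -0.2   2.5   2.6   0.37 -1.19]
0.05 [ 0.1   0.24 -0.17  2.49  2.63  0.39 -1.23]
0.04 [ 0.14  0.27 -0.21  2.47  2.64  0.4  -1.22]
0.03 [ 0.17  0.3  -0.24  2.46  2.64  0.42 -1.21]
0 [ 0.26  0.4  -0.32  2.41  2.64  0.47 -1.17]
5.2 [ 0.57550081 -0.05765337  0.04651517] [ 0.57562078 -0.057821    0.04635876] [ 0.13  0.39 -0.18  2.41  2.71  0.45 -1.27] [-0.85901497  0.01623375 -1.47088128]
```

View pics/s1.png

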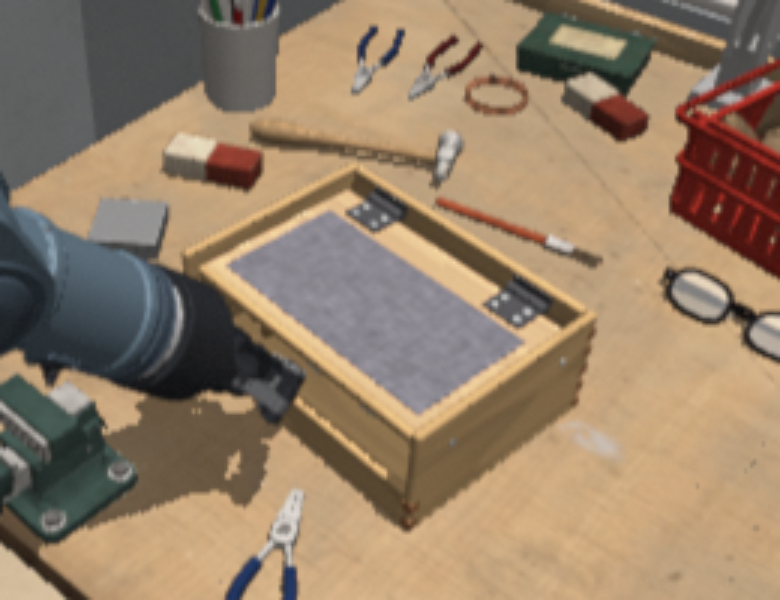

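The fingertips are at the slot, around (275,385) in the crop, and the flap is still closed. Next is the lift along the arc.

```bash
python3 - <<'E'
from hlp import *; from vis import *
print(status.read_contact_force().round(1))
try:
  for th in(.15,.35,.55,.75,.9,1.0,1.06):
    t=d2(44+4*min(th,1));r=.144
    gap=max(0,.010*np.tan(np.pi/2-t-th)) if th<.75 else 0
    s=env.line_to(tcpA(arcA(th,r,gap),t),quat(YAW,t),velocity=.09,f_stop=25)
    print(th,s,status.read_contact_force().round(1),status.read_joints().round(2))
except env.Unreachable as e: print(e)
print(status.read_time_s(),status.read_eef_pos())
f=grab_frame("scene");np.savez("scene2.npz",**f);cv2.imwrite("pics/s2.png",cv2.resize(f["color"][80:320,200:460,::-1],None,fx=2.5,fy=2.5))
E
```

```text
[0.3 0.5 1.7]
0.15 False [-3.1 -1.  -0.2] [ 0.11  0.3  -0.16  2.42  2.66  0.39 -1.23]
0.35 False [-2.  -0.5  0.3] [ 0.08  0.23 -0.13  2.41  2.6   0.32 -1.17]
0.55 False [ 0.7  0.7 -0.1] [ 0.04  0.17 -0.09  2.39  2.51  0.26 -1.09]
0.75 False [ 0.1 -0.5 -0.3] [-0.01  0.14 -0.03  2.35  2.41  0.21 -0.98]
0.9 False [0.2 0.2 0.4] [-0.04  0.13  0.01  2.32  2.34  0.19 -0.91]
1.0 False [-0.4  0.5 -0.1] [-0.06  0.13  0.03  2.29  2.3   0.17 -0.86]
1.06 False [-1.2  0.1  0.1] [-0.08  0.14  0.06  2.28  2.26  0.16 -0.81]
8.1917 [ 0.64332792 -0.06830811  0.19326632]
```

View pics/s2.png

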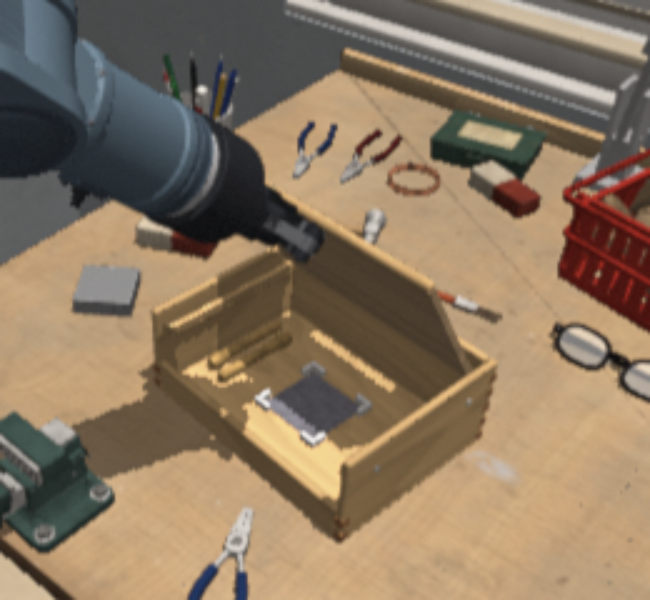

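The flap is raised, and all four locators show around (313,400) in the crop. I'll push it to its stop, retreat, then measure the flap angle and the locators.

```bash
python3 - <<'E'
from hlp import *; from vis import *
t=d2(48)
try:
  s=env.line_to(tcpA(arcA(1.13,.144,0),t),quat(YAW,t),velocity=.06,f_stop=14);print(s,status.read_contact_force().round(1),status.read_eef_pos())
except env.Unreachable as e: print(e)
p=status.read_eef_pos();h=np.array([np.cos(YAW),np.sin(YAW),0])
try: env.line_to(p-.06*h+[0,0,.02],velocity=.2)
except env.Unreachable as e: print(e)
# to above the plate
env.movep([.6487-.03,.1898-.02,.13],quat(d2(34.6),d2(24)))
print(status.read_time_s(),status.read_joints().round(2))
for n in("scene","top"):
  f=grab_frame(n);np.savez(n+"3.npz",**f)
  w=cloud(f).reshape(-1,3);c=Rot.from_euler('z',-YAW).apply(np.nan_to_num(w)-C)
  m=(abs(c[:,1])<.09)&(c[:,2]>.11)&(c[:,2]<.19)&(c[:,0]>-.02)&(c[:,0]<.07)
  pf=np.polyfit(c[m][:,2],c[m][:,0],1) if m.sum()>20 else None
  print(n,m.sum(),pf, None if pf is None else np.pi/2+np.arctan(pf[0]))
  G=[cw(x*a,y*b,.014) for x in(-1,1) for y in(-1,1) for a,b in((.0325,.0325),(.0375,.0375))]
  u=proj(f,G);print(u.round(1).tolist())
  x0,y0=(u.min(0)-18).astype(int);x1,y1=(u.max(0)+18).astype(int)
  im=cv2.resize(f["color"][y0:y1,x0:x1,::-1],None,fx=6,fy=6,interpolation=cv2.INTER_CUBIC)
  for a in u: cv2.circle(im,tuple(int(k) for k in ((a-[x0,y0]+.5)*6)),2,(0,0,255),-1)
  cv2.imwrite(f"pics/p_{n}.png",im);print(im.shape)
a=cv2.imread("pics/p_scene.png");b=cv2.imread("pics/p_top.png")
H=max(a.shape[0],b.shape[0]);W=a.shape[1]+b.shape[1];o=np.zeros((H,W,3),np.uint8);o[:a.shape[0],:a.shape[1]]=a;o[:b.shape[0],a.shape[1]:]=b
s=min(1,800/W,600/H);cv2.imwrite("pics/p.png",cv2.resize(o,None,fx=s,fy=s))
E
```

```text
True [0.1 0.6 0.2] [ 0.6448512  -0.06833015  0.19186975]
10.425 [ 0.74  0.67 -1.24  1.97  0.9   0.65  1.22]
scene 943 [-0.57784864  0.11150325] 1.0468238573451139
[[323.6, 254.8], [323.6, 257.3], [303.4, 238.6], [300.2, 238.4], [344.6, 241.0], [347.8, 241.2], [324.2, 225.9], [324.2, 223.9]]
(420, 498, 3)
top 689 [-0.57503398  0.11906711] 1.0489365079845312
[[321.0, 204.2], [322.8, 206.5], [294.5, 201.2], [292.2, 202.9], [323.7, 178.7], [325.9, 177.0], [297.5, 175.7], [295.7, 173.6]]
(414, 414, 3)
```

View pics/p.png

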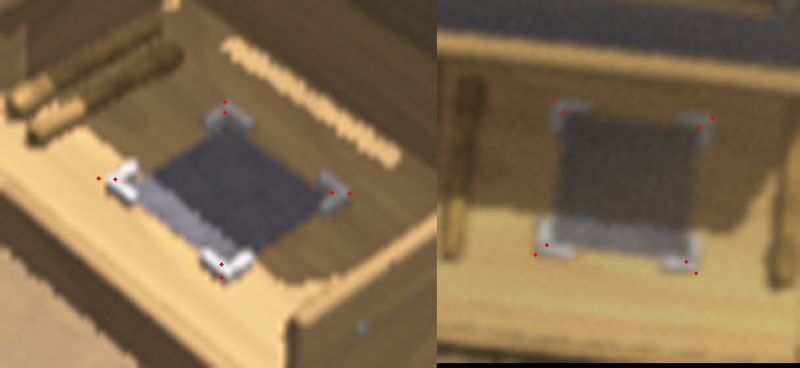

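The flap reads 1.047 rad, which is its stop. The predicted locator corners match the top view and are about 1 px off in the scene view. I'll centre the plate by gripping it along both axes, so its pose is known in the robot frame, then photograph it to find the camera bias.

```bash
cat >> vis.py <<'E'
def rect(f,c,r,lo,hi):
    w=cloud(f).reshape(-1,3);w=w[~np.isnan(w[:,0])]
    m=(abs(w[:,0]-c[0])<r)&(abs(w[:,1]-c[1])<r)&(w[:,2]>lo)&(w[:,2]<hi)
    p=w[m];R=cv2.minAreaRect((p[:,:2]*1000).astype(np.float32));return np.round(R[0],1),np.round(R[1],1),round(R[2],2),p.mean(0).round(4)
E
python3 - <<'E'
from hlp import *; from vis import *
P=np.array([.6487,.1898,.007]);t=d2(24)
def go(yaw):
    q=quat(yaw,t);env.movep(P+[0,0,.07],q);grip(.085)
    s=env.line_to(P,velocity=.1,f_stop=8);print("down",s,status.read_eef_pos())
    grip(.04,20);print("w",status.read_width(),status.read_grasp_force(),status.read_contact_force().round(1),status.read_time_s())
try:
  for y in(34.6,-55.4):
    go(d2(y));grip(.085);env.line_to(P+[0,0,.07],velocity=.2)
  h=np.array([np.cos(d2(-55.4)),np.sin(d2(-55.4)),0])
  env.line_to(P-[0,0,-.12]-.12*h,velocity=.3)
except env.Unreachable as e: print(e)
for n in("top","scene"):
  f=grab_frame(n);np.savez(n+"4.npz",**f);print(n,rect(f,P,.055,.013,.025))
print(status.read_time_s(),status.read_joints().round(2))
E
```

```text
down False [0.64912448 0.19028442 0.00756759]
w 0.05944855381954502 21.192372143268585 [-1.5 -2.6  5.1] 12.8833
down False [0.64905532 0.19015357 0.00727592]
w 0.059406569162365794 23.523506820201874 [ 0.4 -0.   2.6] 16.65
top (array([647.7, 190.4]), array([60.9, 59.8]), 34.72, array([0.6472, 0.1901, 0.0186]))
scene (array([649. , 188.9]), array([63.4, 60.7]), 34.91, array([0.6474, 0.1869, 0.0166]))
18.2167 [-0.24  0.6  -0.64  1.69  0.82  1.2  -0.62]
```

The robot frame puts the plate at (0.6490, 0.1902), so the camera biases are 1–2 mm and I'll correct the case pose for them. Next I'll carry the plate in.

```bash
sed -i 's/^C=.*/C=np.array([.6556,-.0698,0.]);YAW=-.152/' hlp.py; python3 - <<'E'
from hlp import *; from vis import *
P=np.array([.6490,.1901,.007]);t=d2(24);q=quat(d2(-55.4),t)
env.line_to(P+[0,0,.07],velocity=.25);env.line_to(P,velocity=.1,f_stop=8);z0=status.read_eef_pos()
grip(.04,80);print(z0,status.read_width())
env.line_to(P+[0,0,.15],velocity=.15)
print("w",status.read_width(),status.read_grasp_force(),status.read_contact_force().round(1))
qp=quat(YAW,t)
env.movep(cw(-.10,0,.21),qp);print(status.read_time_s(),status.read_joints().round(2))
try:
  env.line_to(cw(-.012,0,.05),velocity=.15)
  env.line_to(cw(0,0,.026),velocity=.08)
  print(status.read_eef_pos(),cw(0,0,.026),status.read_contact_force().round(1),status.read_time_s())
except env.Unreachable as e: print(e)
ims=[]
for n in("scene","top"):
  f=grab_frame(n);u=proj(f,cw(0,0,.014))[0].astype(int)
  ims.append(cv2.resize(f["color"][u[1]-35:u[1]+35,u[0]-35:u[0]+35,::-1],None,fx=5.7,fy=5.7,interpolation=cv2.INTER_CUBIC))
cv2.imwrite("pics/h.png",np.hstack(ims))
E
```

```text
[0.64942795 0.19032032 0.00725418] 0.05714158857649102
w 0.057239645420591394 85.9828233718872 [ 0.8  0.1 -4.8]
22.7333 [ 0.64  0.05 -0.66  2.13  0.19  0.57  1.27]
[ 0.65527189 -0.06973205  0.02540143] [ 0.6556 -0.0698  0.026 ] [-0.5 -0.3 -4.7] 24.5833
```

View pics/h.png

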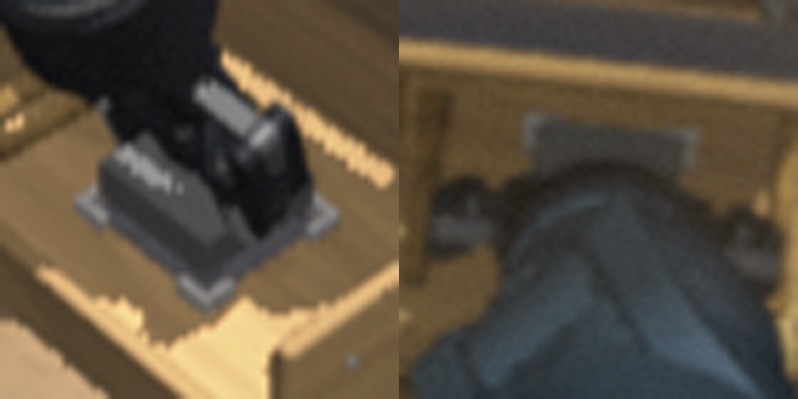

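The plate hangs centred between the locators: in the left view they show at (90,205), (205,290) and (325,220). I'll lower it.

```bash
python3 - <<'E'
from hlp import *; from vis import *
t=d2(24)
s=env.line_to(cw(.0004,0,.010),velocity=.03,f_stop=5);print(s,status.read_eef_pos(),status.read_contact_force().round(1))
E
```

```text
True [ 0.65626012 -0.06994369  0.01481003] [-2.  -0.9  3.9]
```

```bash
python3 - <<'E'
from hlp import *; from vis import *
s=env.line_to(cw(.0004,0,.011),velocity=.02,f_stop=8);print(s,status.read_eef_pos(),status.read_contact_force().round(1))
grip(.06,20);grip(.066);print(status.read_eef_pos(),status.read_contact_force().round(1))
grip(.076)
env.line_to(cw(-.012,0,.06),velocity=.12)
env.line_to(cw(-.10,0,.21),velocity=.25)
print(status.read_time_s())
# toward cube
Q=np.array([.4870,.2108,.02])
env.movep(Q+[0,0,.13],quat(d2(-20),d2(24)));print(status.read_joints().round(2),status.read_time_s())
ims=[]
for n in("scene","top"):
  f=grab_frame(n);np.savez(n+"5.npz",**f);print(n,rect(f,cw(0,0,0),.055,.019,.034),rect(f,Q,.05,.036,.05))
  u=proj(f,cw(0,0,.014))[0].astype(int)
  ims.append(cv2.resize(f["color"][u[1]-35:u[1]+35,u[0]-35:u[0]+35,::-1],None,fx=5.7,fy=5.7,interpolation=cv2.INTER_CUBIC))
cv2.imwrite("pics/pl.png",np.hstack(ims))
E
```

```text
True [ 0.65624666 -0.06990269  0.01482333] [-2.5  0.3  6.4]
[ 0.65287361 -0.07037969  0.01162367] [-0.2 -0.1 -0.2]
27.4417
[ 0.22  0.28 -1.    2.13  0.86  0.85 -0.11] 28.675
scene (array([654.7, -70.8]), array([62.3, 61.5]), 79.71, array([ 0.6531, -0.0724,  0.0232])) (array([487.4, 209.5]), array([45.7, 42. ]), 69.57, array([0.486 , 0.2076, 0.0395]))
top (array([653.8, -69.1]), array([59.8, 60.8]), 81.14, array([ 0.6533, -0.0691,  0.0247])) (array([487.6, 211. ]), array([42.7, 39.2]), 69.91, array([0.4916, 0.2122, 0.0418]))
```

View pics/pl.png

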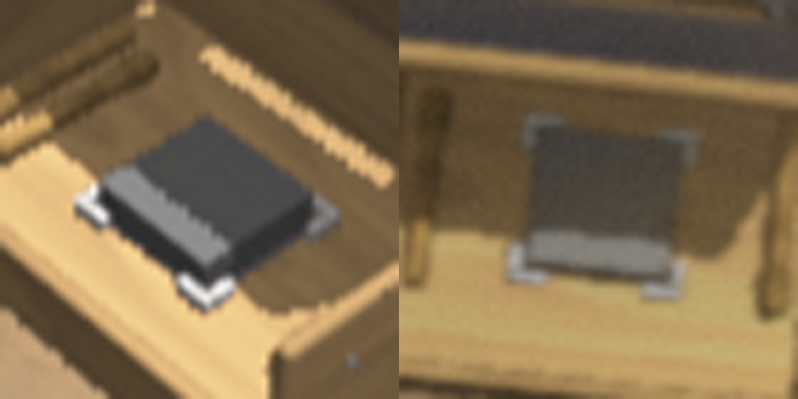

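The plate is seated between the four locators, with its top at z = 0.025. Next I'll centre, grasp and carry the cube.

```bash
sed -i 's/^C=.*/C=np.array([.6555,-.0695,0.]);YAW=-.153/' hlp.py; python3 - <<'E'
from hlp import *; from vis import *
Q=np.array([.4876,.2108,.010]);t=d2(24)
H=lambda a:np.array([np.cos(a),np.sin(a),0])
def grasp(yaw,tilt,F,off):
    T=Q+off*H(yaw);env.movep(T+[0,0,.07],quat(yaw,tilt));grip(.07)
    print(env.line_to(T,velocity=.12,f_stop=8))
    grip(.03,F);print("w",status.read_width(),status.read_eef_pos(),status.read_time_s());return T
try:
  T=grasp(d2(70),d2(10),20,0.);grip(.07);env.line_to(T+[0,0,.07],velocity=.25)
except env.Unreachable as e: print(e)
T=grasp(d2(-20),t,80,.004)
env.line_to(T+[0,0,.12],velocity=.15)
print("w",status.read_width(),status.read_contact_force().round(1),status.read_time_s(),status.read_joints().round(2))
E
```

```text
False
w 0.04191402973169261 [0.48821457 0.21119438 0.0109366 ] 31.7417
False
w 0.04093796456354311 [0.49199875 0.20986731 0.01122353] 35.6417
w 0.041142565027025124 [ 0.8 -0.5 -5.3] 36.5917 [-0.02  0.25 -0.73  2.15  0.82  0.76 -0.09]
```

```bash
python3 - <<'E'
from hlp import *; from vis import *
t=d2(24);qp=quat(YAW,t)
env.movep(cw(-.10,0,.23),qp)
env.line_to(cw(-.012,0,.08),velocity=.15)
env.line_to(cw(.004,0,.046),velocity=.08)
e=status.read_eef_pos()-cw(.004,0,.046);print("err",e.round(4),status.read_time_s())
s=env.line_to(cw(.004,0,.033)-[e[0],e[1],0],velocity=.025,f_stop=4);print(s,status.read_eef_pos(),cw(.004,0,.036),status.read_contact_force().round(1))
if s:
  grip(.044,20);print(status.read_eef_pos());grip(.062)
  env.line_to(cw(-.008,0,.08),velocity=.12)
  env.line_to(cw(-.10,0,.23),velocity=.25)
  print(status.read_time_s())
  env.movep(cw(-.10,0.0,.28),quat(YAW,d2(10)))
  ims=[]
  for n in("scene","top"):
    f=grab_frame(n);np.savez(n+"6.npz",**f);print(n,rect(f,cw(0,0,0),.05,.061,.075),rect(f,cw(0,0,0),.055,.019,.032))
    u=proj(f,cw(0,0,.03))[0].astype(int)
    ims.append(cv2.resize(f["color"][u[1]-40:u[1]+40,u[0]-40:u[0]+40,::-1],None,fx=5,fy=5,interpolation=cv2.INTER_CUBIC))
  cv2.imwrite("pics/cu.png",np.hstack(ims))
print(status.read_time_s(),status.read_joints().round(2))
E
```

```text
err [-0.0001  0.0002 -0.0005] 39.7917
True [ 0.66012113 -0.07033602  0.03634606] [ 0.65945327 -0.07010962  0.036     ] [-0.6  0.   4.6]
[ 0.65658323 -0.07052448  0.03329739]
42.1667
scene (array([655. , -70.7]), array([44.4, 41.7]), 80.82, array([ 0.6533, -0.0719,  0.0651])) (array([654.7, -70.9]), array([60.5, 60.1]), 81.5, array([ 0.6423, -0.0801,  0.024 ]))
top (array([0., 0.]), array([0., 0.]), 0.0, array([nan, nan, nan])) (array([0., 0.]), array([0., 0.]), 0.0, array([nan, nan, nan]))
42.7333 [ 0.5   0.1  -0.51  1.87  0.09  1.01  1.37]vis.py:13: RuntimeWarning: Mean of empty slice.
  p=w[m];R=cv2.minAreaRect((p[:,:2]*1000).astype(np.float32));return np.round(R[0],1),np.round(R[1],1),round(R[2],2),p.mean(0).round(4)
  ret = um.true_divide(
```

View pics/cu.png

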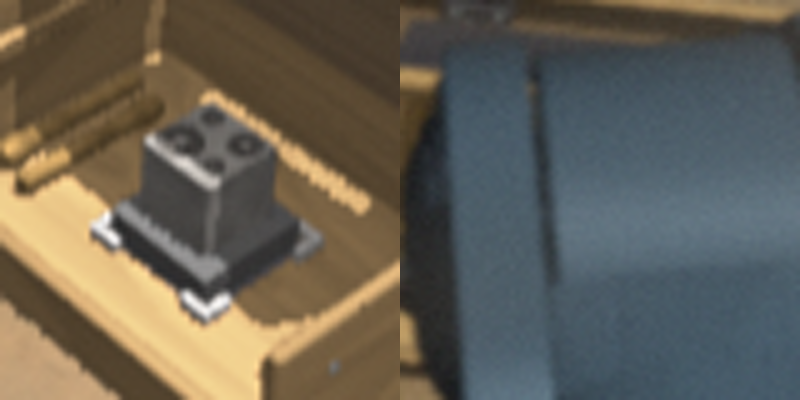

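The cube stands centred on the plate: scene centres are (655.0,-70.7) and (654.7,-70.9), and the angles match. Next I'll fold the flap down.

```bash
python3 - <<'E'
from hlp import *; from vis import *
q=quat(YAW,0.)
def F(th,g=0,r=.135):
    a=arcA(th,r,-.007+g);return cw(a[0]+.011,0,a[1])
try:
  grip(0.,40)
  env.movep(cw(.055,0,.29),q)
  env.line_to(F(1.047,-.02),velocity=.15)
  print(status.read_time_s(),status.read_eef_pos(),status.read_contact_force().round(1))
  for th in(1.0,.85,.7,.55,.4,.25,.1,.02):
    s=env.line_to(F(th),velocity=.1,f_stop=20);print(th,s,status.read_contact_force().round(1))
  s=env.line_to(F(-.05),velocity=.03,f_stop=9);print(s,status.read_contact_force().round(1),status.read_eef_pos(),F(0))
except env.Unreachable as e: print(e)
print(status.read_time_s())
p=status.read_eef_pos();env.line_to(p+[0,0,.13],velocity=.2)
env.movep([.45,.25,.3],quat(.4,0.))
ims=[]
for n in("scene","top"):
  f=grab_frame(n);np.savez(n+"7.npz",**f)
  w=cloud(f).reshape(-1,3);c=Rot.from_euler('z',-YAW).apply(np.nan_to_num(w)-C)
  m=(abs(c[:,1])<.09)&(c[:,0]>-.07)&(c[:,0]<.05)&(c[:,2]>.05)&(c[:,2]<.2)
  print(n,m.sum(),np.polyfit(c[m][:,0],c[m][:,2],1))
  cv2.imwrite(f"pics/{n}7.png",f["color"][:,:,::-1])
print(status.read_time_s())
E
```

```text
44.75 [ 0.68872234 -0.07449601  0.20750294] [ 0.8 -0.3 -0. ]
1.0 False [0.9 0.2 0.7]
0.85 False [-0.3 -0.1  0.2]
0.7 False [-0.1 -0.5 -0.1]
0.55 False [-0.6 -0.6 -0.2]
0.4 False [-0.6 -0.1  0.5]
0.25 False [-0.2  0.3  0.3]
0.1 False [ 1.1 -0.7 -0.8]
0.02 False [0.5 0.1 0.6]
True [-0.9  1.1  6. ] [ 0.60692871 -0.06182517  0.07813904] [ 0.60608408 -0.06187981  0.078     ]
47.775
scene 3249 [0.00172165 0.07697505]
top 3992 [0.00096139 0.07830476]
50.0333
```

View pics/scene7.png

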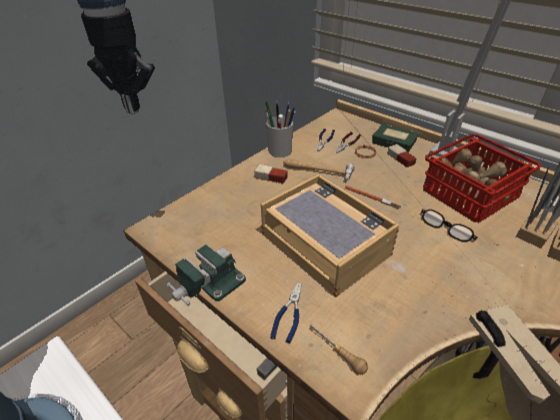

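The flap lies flat at (325,222), the plate and cube are stowed, the other tools look untouched, and the arm is clear. I'm handing in.

```bash
python3 -c "
from plant import env
print(env.close_job())"
```

```text
the job is handed in; nothing more can be done
None
```

The job is handed in at about 50 s: the bench block sits between the four locators, the cube is centred and square on it, the divider is folded flat over both, and the other tools look unmoved in the last picture.

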